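# Slide the sample tray onto the marked rails

### The arm

A 6-joint arm with a two-finger parallel gripper is mounted at the origin on the work surface. World frame = base frame: x ahead of the robot, y to its left, z up, the work surface at z = 0. Lengths are in m, angles in rad, forces in N, time in s.
With the tool pointing down it reaches from about 0.35 to 0.85 m from the base axis. Payload 8.1 kg.
Tool frame: the origin (TCP) lies midway between the tips of the shut fingers; the grasp point (between the pads) lies robot.grip_depth behind it (robot.grip_depth is the distance from the TCP to the grasp point, in m); z points along the fingers, y is the line along which they close (so a half turn about z gives the same grasp; the last joint's range is limited). The gripper opens to 93 mm and grips with 3 to 60 N. Pads are 15 mm wide; open, the fingers measure 128 mm over their backs; the gripper's body (75 mm by 188 mm) begins 65 mm behind the grasp point.
Start: joints at [-1.293, 0.13, 1.488, -0, 1.523, -0.085], TCP at [0.213, -0.561, 0.219] pointing down, gripper open.
Joint ranges: [-2.96, 2.96], [-0.89, 2.26], [0.02, 2.5], [-1.34, 4.48], [0, 2.73], [-2.66, 2.66]. Speed limits (rad/s): [2.39, 2.39, 2.79, 3.14, 3.14, 3.14].

### API

Orientations are given as a rotation vector (axis times angle).
In Python, from plant import robot gives the robot as it stands.
- The arm moves only by the tool carry_out, never from a script. Its argument "rows" is a list of rows, each a list of 6 numbers: the shift along the tool's x, y, z in m, then the turn, a rotation vector about the tool's x, y, z in degrees. A call has 1 to 12 rows; each row is the pose to reach, as a shift and turn from the pose commanded when the call began, along the tool's axes at that moment; what a row does not reach only later rows make up. A row lasts 1/8 s, in which the tool goes at most 62.5 mm and 10.7 degrees, less where a joint would pass 70% of its speed; a pose out of reach is approached as far as the arm can. A call with a gripper value outside its range is refused whole. "jaw" is the closure in counts, from 0 (fully open) to 255 (shut), set as the call begins (left out, the last holds). The fingers move at their own pace and stop on an object; "force" is the grip in N (left out, the last holds). Time passes only in rows, so rows that repeat a pose let the fingers close. It gives the time, the measured TCP pose, the force, the opening and the grip force at its end, in the units of the state.
- robot.read_state(): the state, without advancing time (a new reading comes with each control period).
- robot.read_camera(name): name is "scene" or "side" or "wrist"; returns the picture (480x640x3 uint8, red, green, blue); there is no depth.
- robot.camera_model(name): a dict with "fx", "fy", "cx", "cy" (pixels), "R" (3x3) and "t" (3): a world point X has camera coordinates R X + t; the wrist camera has in their place "mount" (4x4, takes a point from camera to tool coordinates, whose origin is the TCP and whose axes are the flange's). Camera axes: x right, y down, z forward; pixel columns grow to the right and rows downward; lengths in m; the calibration is good to about 2 mm. A picture is of the moment at which its call begins: read the wrist's pose just before it. camera_model takes no time and is no camera call.
- robot.close_job(): hands the job in; it is judged then, once.
Trained networks look in the newest picture that a camera, given by its name, has taken for a name from the list of things; names that differ only in an ending like _2 or _b are one class to them, and where a whole thing is asked for, a point or a joint stands for the part that bears it (a point fixed in the world has none). Each returns a list of dicts, best first, with "conf" (0 to 1); they miss things now and then, are a little off and sometimes report something else, mostly with a low value. They report only what shows in the picture. A call takes as long as a camera call.
- robot.outline_of(camera, target): "pixels" (480x640 bool, what is visible of it) and "pixel" ([column, row] in pixels, amid what is visible of it).
The state is a dict: "t": time; "q": joint angles; "dq": joint speeds; "joint_torque": joint torques, N m; "tool_pos": TCP position; "orientation": TCP orientation; "force": force on the tool from outside, world axes, zero at the start; "wrist_torque": the same for the moment, N m; "opening": finger opening in m; "gripper_force": force on a finger pad.
Only numpy, scipy, OpenCV 4.12 (cv2) and the standard library are available. Lean on these libraries where they do the work, as an engineer would, in place of code of your own. Each camera call takes 0.05 s, during which the arm holds its last target. There are 200 camera calls.

### The job

Pick up the steel sample tray by its upright handle, rest its leading edge on the pair of rack rails whose black marker clip sits on a post at the mouth of the rack (the other two clips are parked on the rear posts), and slide it in. Push it gently back against the sprung buffer until its front edge clears the little lips at the mouth, let the front edge down behind them so that the tray lies flat on the rails, and let go. Do not ram the buffer past its soft travel, and leave the other things on the bench as they are.

Things in the scene. Friction and masses are not known exactly. Their poses are not given: they have to be found in the camera images.
- rack: steel tray rack fixed to the bench, open in the middle, above and at the mouth. Origin on the bench, centred under the mouth; x = the way trays slide in, y across, z up. Four posts at x = 30 and 170 mm, y = +-92 mm, up to z = 212 mm, carry three pairs of aluminium rails, tops at z = 70, 120, 170 mm. More than 15 N on a buffer is too much.
- rack_rails (a point): rail-top height of the lowest pair (z = 70 mm), at the mouth, midway between the rails; the others are alike 50 and 100 mm higher. Ledges span |y| 62 to 82 mm; side guides 24 mm tall with inner faces at |y| = 77.5 mm, flared outward over the 30 mm before the mouth. Nothing between the rails except the buffer at the rear.
- rack_lip (a point): nominal inner face of the lips of the lowest pair, at rail-top height, x = 8 mm. Each rail has a lip 6 mm tall from x = 0 to 8 mm with a ramp leading up to it from x = -30 mm (there 8 mm below the rail top); behind it the rail is flat. Rails, lips and buffers together sit up to 16 mm nearer or farther along x than nominal; this is not measured: feel for the buffer.
- rack_buffer (a point): nominal resting face of the lowest pair's sprung buffer, x = 163 mm, at rail-top height. Each pair has one: a rubber pad 60 mm wide, 1 to 19 mm above the rail tops, pushed back 9 mm before it is solid: 2 N starts it, 5 N at 5 mm, 7.4 N at 9 mm. The 160 mm tray must press it in at least 5 mm to drop behind the lips, and the spring then keeps it there.
- clip_low: black plastic marker clip, 24 x 30 x 12 mm, at the height of the lowest (70 mm) rail pair; origin at the middle of its inner end, level with the rail tops. In the rack's frame it is either at x = 30 mm (front post: this pair is the wanted one) or at x = 170 mm (parked on a rear post).
- clip_mid: black plastic marker clip, 24 x 30 x 12 mm, at the height of the middle (120 mm) rail pair; origin at the middle of its inner end, level with the rail tops. In the rack's frame it is either at x = 30 mm (front post: this pair is the wanted one) or at x = 170 mm (parked on a rear post).
- clip_top: black plastic marker clip, 24 x 30 x 12 mm, at the height of the highest (170 mm) rail pair; origin at the middle of its inner end, level with the rail tops. In the rack's frame it is either at x = 30 mm (front post: this pair is the wanted one) or at x = 170 mm (parked on a rear post).
- tray: flat stainless tray, 160 long x 150 wide, sheet 4 mm thick with a rim up to 16 mm, 16 dark round dimples; about 0.24 kg. Origin at the centre of the sheet's underside; x = towards the leading edge, z up. Starts flat on the bench.
- tray_handle (a point): on the tray's handle, at tray x = -135 mm, 30 mm above the underside, a good height for the finger pads, closing along the tray's x. The handle is an upright plate 10 mm thick along x, 70 mm wide along y, z = 0 to 44 mm; a flat neck 70 mm wide, 4 mm thick, at sheet level joins it to the front edge (x = -80 mm).
- tray_front (a point): middle of the underside of the tray's front edge (x = -80 mm), the edge nearest the handle
- tray_lead (a point): middle of the underside of the tray's leading edge (x = +80 mm)
- media_bottle: amber bottle with blue cap, 72 mm diameter, 150 mm tall; origin at its foot; to be left alone
- beaker: open glass beaker, 70 mm diameter, 85 mm tall; origin at its foot; to be left alone
- sample_jar: clear jar with white lid, 56 mm diameter, 70 mm tall; origin at its foot; to be left alone
- clamp_ring: steel ring, 60 mm diameter, 14 mm tall; origin under its centre; to be left alone
- thumb_nut: steel thumb nut, 36 mm diameter, 26 mm tall; origin under its centre; to be left alone
- screwdriver: screwdriver with black handle lying on the bench; to be left alone
- dish: shallow glass dish, 90 mm diameter, 14 mm tall; origin under its centre; to be left alone

How it is judged:
By the outcome, as a careful person would: the job done as asked, in the order asked, and still so for the second after the job is handed in, with the robot touching nothing.
It also fails if it takes over 72 s, if anything falls off the work surface, if the arm or the gripper's body presses on something with over 40 N, if the wrist force passes 120 N, or if a joint passes its speed limit or range.

## Working session

There is one attempt and no reset: what is moved stays moved. The work goes in short steps, Python scripts to look and compute and a tool call to move; the robot and the scene stay as the last step left them, time stands still between calls to the robot, and variables do not carry over. Pictures are saved under pics/ and viewed, at most 10 in all, crops included, and the job is handed in when it is done.

Besides the shell and the picture viewer there is one more tool, called after "Emit:" as name([rows], argument=value, ...), one row to a line, values as JSON. carry_out: Moves the arm, as the interface text tells. Its arguments: {"type":"object","properties":{"rows":{"type":"array"},"jaw":{"type":"number"},"force":{"type":"number"}},"required":["rows"]}

```bash
ls; mkdir -p pics; cat > h.py <<'E'
import numpy as np,cv2
from scipy.spatial.transform import Rotation as Rn
from plant import robot
def save(cam,fn):
    im=robot.read_camera(cam); cv2.imwrite('pics/'+fn,im[:,:,::-1]); return im
def proj(cam,X):
    c=robot.camera_model(cam); X=np.atleast_2d(X)
    p=X@np.array(c['R']).T+np.array(c['t'])
    return np.c_[c['fx']*p[:,0]/p[:,2]+c['cx'],c['fy']*p[:,1]/p[:,2]+c['cy']]
def ray(cam,px,z):
    c=robot.camera_model(cam);R=np.array(c['R']);t=np.array(c['t'])
    px=np.atleast_2d(px).astype(float)
    d=np.c_[(px[:,0]-c['cx'])/c['fx'],(px[:,1]-c['cy'])/c['fy'],np.ones(len(px))]@R
    o=-R.T@t
    return o+d*((z-o[2])/d[:,2])[:,None]
E
python3 - <<'E'
from h import *
s=robot.read_state(); print({k:np.round(v,3) for k,v in s.items()}, robot.grip_depth)
for cam in ('scene','side'):
    save(cam,cam+'0.png'); c=robot.camera_model(cam); print(cam,{k:np.round(v,3).tolist() for k,v in c.items()}, 'pos',-np.array(c['R']).T@c['t'])
    for n in ['rack','tray','tray_handle','clip_low','clip_mid','clip_top','media_bottle','beaker','sample_jar','clamp_ring','thumb_nut','screwdriver','dish']:
        for d in robot.outline_of(cam,n)[:2]: print(n,round(d['conf'],2),np.round(d['pixel'],1),d['pixels'].sum(),np.round(ray(cam,d['pixel'],0)[0],3))
E
```

```text
pics
{'t': np.float64(0.0), 'q': array([-1.293,  0.131,  1.489, -0.   ,  1.523, -0.085]), 'dq': array([ 0.003,  0.001, -0.   ,  0.   , -0.002,  0.   ]), 'joint_torque': array([-0.0000e+00, -5.5985e+01, -4.9176e+01,  7.7000e-02,  3.6000e-02,
       -0.0000e+00]), 'tool_pos': array([ 0.213, -0.56 ,  0.218]), 'orientation': array([-3.088, -0.566,  0.   ]), 'force': array([ 0.632, -0.567, -0.799]), 'wrist_torque': array([-0.007, -0.062, -0.016]), 'gripper_force': np.float64(0.0), 'opening': np.float64(0.093)} 0.0188
scene {'fx': 475.937, 'fy': 475.937, 'cx': 321.609, 'cy': 245.288, 'R': [[0.263, 0.965, -0.001], [0.799, -0.219, -0.56], [-0.54, 0.146, -0.829]], 't': [-0.171, -0.362, 1.328]} pos [ 1.05199584 -0.10879999  0.89812229]
rack 0.66 [456.7 228.9] 15051 [ 0.505  0.365 -0.   ]
rack 0.55 [313.5 259.4] 393 [0.498 0.022 0.   ]
tray 0.69 [217.8 303. ] 6143 [ 0.55 -0.2  -0.  ]
tray_handle 0.59 [217.  299.4] 6381 [ 0.541 -0.2    0.   ]
clip_mid 0.64 [345.6 352.7] 1828 [0.726 0.028 0.   ]
clip_mid 0.55 [511.8 263.8] 203 [0.626 0.443 0.   ]
clip_top 0.82 [447.3 261.9] 259 [0.583 0.308 0.   
[... 1037 characters left out ...]
ow 0.59 [350.7 428.5] 280 [0.46 0.36 0.  ]
clip_mid 0.8 [215.2 393.9] 223 [0.719 0.323 0.   ]
clip_top 0.69 [237.3 302.3] 204 [0.723 0.117 0.   ]
media_bottle 0.83 [234.8 249. ] 1624 [ 0.763 -0.031 -0.   ]
media_bottle 0.39 [335.7 205.5] 3388 [ 0.538 -0.201  0.   ]
beaker 0.62 [255.  188.3] 950 [ 0.758 -0.243  0.   ]
sample_jar 0.68 [402.  269.6] 834 [ 0.369 -0.011  0.   ]
clamp_ring 0.67 [336.8 272. ] 349 [0.516 0.012 0.   ]
thumb_nut 0.46 [297.9 287. ] 203 [0.598 0.062 0.   ]
screwdriver 0.81 [401.9 191. ] 315 [ 0.369 -0.273  0.   ]
screwdriver 0.21 [299.1 288.3] 206 [ 0.595  0.066 -0.   ]
dish 0.76 [277.1 162.3] 542 [ 0.717 -0.354  0.   ]
dish 0.18 [399.2 192. ] 315 [ 0.376 -0.269 -0.   ]
```

View pics/scene0.png

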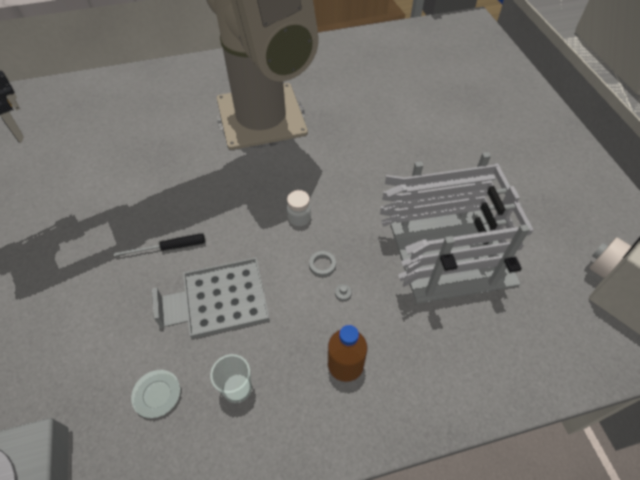

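View pics/side0.png

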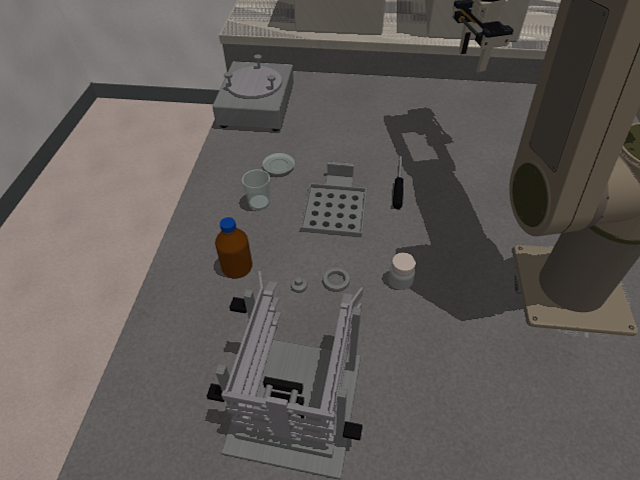

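The scene view shows the tray at (217,300) with its handle on the left at (157,303). The rack is at (455,230) with its mouth facing the tray. Clips show at (447,262), on a front post, and (513,265). The side view shows clips at (238,305), on a front post, (215,393) and (352,431). I'll triangulate the clips and zoom in on the rack.

```bash
cat >> h.py <<'E'
def tri(pa,pb,ca='scene',cb='side'):
    Ps=[]
    for c in (ca,cb):
        m=robot.camera_model(c);K=np.array([[m['fx'],0,m['cx']],[0,m['fy'],m['cy']],[0,0,1]])
        Ps.append(K@np.c_[np.array(m['R']),np.array(m['t'])])
    X=cv2.triangulatePoints(Ps[0],Ps[1],np.array(pa,float).reshape(2,1),np.array(pb,float).reshape(2,1))[:,0]
    return X[:3]/X[3]
E
python3 - <<'E'
from h import *
print(tri((447.3,261.9),(237.3,302.3)),tri((511.8,263.8),(215.2,393.9)))
a=cv2.imread('pics/scene0.png')[145:315,370:535]; b=cv2.imread('pics/side0.png')[265:480,195:375]
cv2.imwrite('pics/cr.png',np.hstack([cv2.resize(a,None,fx=2.3,fy=2.3,interpolation=3),np.zeros((391,5,3),np.uint8),cv2.resize(b,None,fx=391/215,fy=391/215,interpolation=3)[:391]]))
E
```

```text
[0.67408674 0.22722984 0.17345732] [0.68400162 0.37089638 0.11946232]
```

View pics/cr.png

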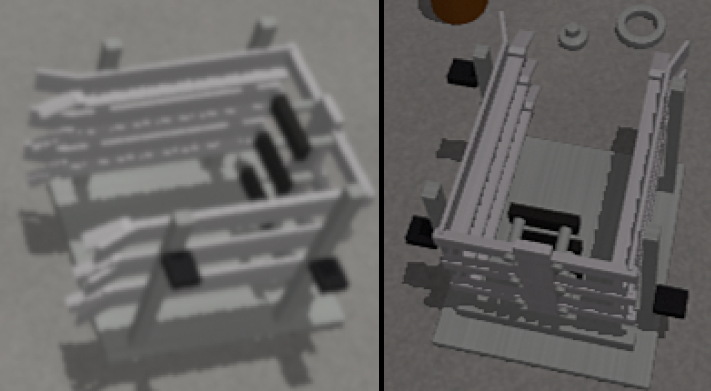

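```bash
python3 - <<'E'
from h import *
from scipy.optimize import least_squares
# rack frame: yaw ~86deg; rack y=+92 -> world -x side (near robot)
L=[[30,92,212],[170,92,212],[30,-92,212],[170,-92,212]]
sc=[[417.8,164.6],[483.9,155.9],[447,240.6],[523,229.8]]
sd=[[356.7,310.1],[341.3,392.6],[248.9,293.6],[221.4,368.4]]
def W(p,P): 
    c,s=np.cos(p[2]),np.sin(p[2]); P=np.array(P)/1e3
    return np.c_[p[0]+c*P[:,0]-s*P[:,1],p[1]+s*P[:,0]+c*P[:,1],P[:,2]]
f=lambda p:np.r_[(proj('scene',W(p,L))-sc).ravel(),(proj('side',W(p,L))-sd).ravel()]
r=least_squares(f,[.58,.2,1.5],loss='soft_l1');p=r.x;print(p,np.degrees(p[2]),np.round(r.fun,1))
for i in range(4): print(L[i],tri(sc[i],sd[i]))
# overlay check
out=[]
for cam,(y0,y1,x0,x1) in (('scene',(145,315,370,535)),('side',(265,480,195,375))):
    im=cv2.imread('pics/%s0.png'%cam); s=391/(y1-y0); im=cv2.resize(im[y0:y1,x0:x1],None,fx=s,fy=s,interpolation=3)
    def line(P,col):
        q=((proj(cam,W(p,P))-[x0,y0])*s).astype(int); cv2.polylines(im,[q.reshape(-1,1,2)],False,col,1)
    for sy in (1,-1):
        for x in (30,170): line([[x,92*sy,0],[x,92*sy,212]],(0,0,255))
        line([[0,77.5*sy,194],[170,77.5*sy,194]],(0,255,0)); line([[0,62*sy,170],[170,62*sy,170]],(255,255,0))
        line([[0,62*sy,170],[-30,62*sy,162]],(255,0,255))
    line([[163,-30,171],[163,30,171],[163,30,189],[163,-30,189]],(0,255,255))
    out.append(im[:391])
cv2.imwrite('pics/ov.png',np.hstack(out)[:, :800])
# tray
np.save('rack.npy',p)
for cam in ('scene','side'):
    robot.read_camera(cam)
    m=robot.outline_of(cam,'tray'); m=[d for d in m if d['pixels'].sum()>2000][0]['pixels'].astype(np.uint8)
    np.save(cam+'_tray.npy',m)
    h=max(cv2.findContours(m,0,1)[0],key=cv2.contourArea); a=cv2.approxPolyDP(h,4,True)[:,0]
    print(cam,a.tolist())
E
```

```text
[0.55560808 0.20787012 1.48014699] 84.80617576933092 [-0.1 -1.4  1.5 -1.7  0.7 -1.8  0.  -2.4 -0.3  0.1  0.2 -1.3 -0.8 -1.8
 -1.2 -0.7]
[30, 92, 212] [0.46713599 0.24543151 0.2099488 ]
[170, 92, 212] [0.4790058  0.38468775 0.206414  ]
[30, -92, 212] [0.64955884 0.22923894 0.20627838]
[170, -92, 212] [0.6631781  0.36859662 0.20747465]
scene [[255, 259], [186, 273], [184, 289], [161, 296], [153, 289], [155, 320], [159, 325], [186, 321], [193, 337], [267, 320]]
side [[328, 162], [326, 181], [309, 186], [301, 230], [360, 236], [366, 189], [352, 185], [352, 163]]
```

View pics/ov.png

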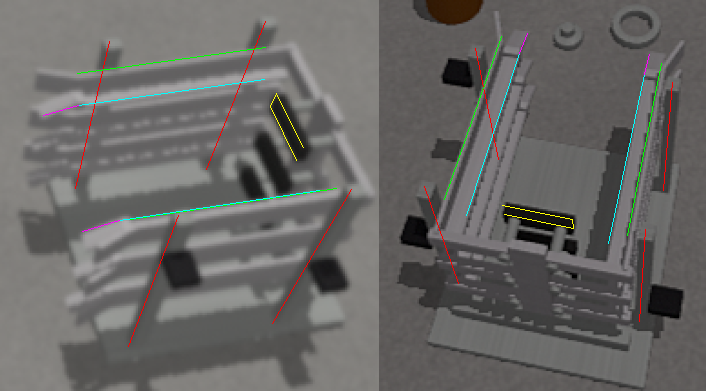

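The overlay fits the posts. Triangulation puts the front clip at z of about 0.173, so the top pair is the wanted one. Next I'll fit the tray pose to its silhouettes.

```bash
cat >> h.py <<'E'
def Wp(p,P):
    c,s=np.cos(p[2]),np.sin(p[2]); P=np.atleast_2d(P)/1e3
    return np.c_[p[0]+c*P[:,0]-s*P[:,1],p[1]+s*P[:,0]+c*P[:,1],P[:,2]]
def box(x0,x1,y0,y1,z0,z1): return [[x,y,z] for x in(x0,x1) for y in(y0,y1) for z in(z0,z1)]
def tool(): # tool pose
    s=robot.read_state(); return s,np.array(s['tool_pos']),Rn.from_rotvec(s['orientation'])
E
python3 - <<'E'
from h import *
from scipy.optimize import minimize
B=[box(-80,80,-75,75,0,16),box(-140,-80,-35,35,0,4),box(-140,-130,-35,35,0,44)]
M={c:cv2.resize(np.load(c+'_tray.npy'),None,fx=4,fy=4,interpolation=0) for c in('scene','side')}
def cost(p,each=False):
    e=[]
    for c in M:
        im=np.zeros_like(M[c])
        for b in B: cv2.fillConvexPoly(im,cv2.convexHull(((proj(c,Wp(p,b))+.5)*4).astype(np.int32)),1)
        e.append((im!=M[c]).sum()/M[c].sum())
    return e if each else sum(e)
best=min((minimize(cost,[.545,-.2,y],method='Nelder-Mead',options=dict(initial_simplex=[[.545,-.2,y],[.565,-.2,y],[.545,-.18,y],[.545,-.2,y+.1]])) for y in(1.4,1.6)),key=lambda r:r.fun)
p=best.x; print(p,np.degrees(p[2]),cost(p,True)); np.save('tray.npy',p)
h=Wp(p,[-135,0,30])[0]; print('handle',h)
s,t,R=tool()
# desired tool: z down, y = -tray x
x=np.array([np.sin(p[2]),-np.cos(p[2]),0]); y=-np.array([np.cos(p[2]),np.sin(p[2]),0]); Rd=Rn.from_matrix(np.c_[x,y,np.cross(x,y)])
print('turn deg',np.degrees((R.inv()*Rd).as_rotvec()),'R',np.round(R.as_matrix(),3).tolist())
print('shift tool to 0.12 above grasp', R.inv().apply(h+[0,0,.10-robot.grip_depth]-t), 'TCP target',h-[0,0,robot.grip_depth])
c=robot.camera_model('wrist'); print({k:np.round(v,3).tolist() for k,v in c.items()})
E
```

```text
[ 0.54038526 -0.18217907  1.54973209] 88.7931081247967 [np.float64(0.044496391076115485), np.float64(0.026654156241312205)]
handle [ 0.5375418  -0.31714912  0.03      ]
turn deg [ 2.75857289e-03 -3.51059461e-04  2.19912496e+01] R [[0.935, 0.355, 0.0], [0.355, -0.935, -0.0], [-0.0, 0.0, -1.0]]
shift tool to 0.12 above grasp [ 0.38999431 -0.11276836  0.1074436 ] TCP target [ 0.5375418  -0.31714912  0.0112    ]
{'fx': 393.393, 'fy': 393.393, 'cx': 312.513, 'cy': 238.894, 'mount': [[-0.001, -0.957, -0.292, 0.082], [1.0, -0.001, -0.0, 0.0], [0.0, -0.292, 0.957, -0.166], [0.0, 0.0, 0.0, 1.0]]}
```

Emit:
carry_out([
  [0.2,-0.06,0.04,0,0,10],
  [0.39,-0.113,0.107,0,0,22],
  [0.39,-0.113,0.107,0,0,22],
  [0.39,-0.113,0.107,0,0,22],
  [0.39,-0.113,0.107,0,0,22],
  [0.39,-0.113,0.107,0,0,22],
  [0.39,-0.113,0.107,0,0,22],
  [0.39,-0.113,0.107,0,0,22],
  [0.39,-0.113,0.107,0,0,22],
  [0.39,-0.113,0.107,0,0,22],
  [0.39,-0.113,0.107,0,0,22],
], jaw=110, force=50)

```text
t: 2.98
tool_pos: [0.5369, -0.3181, 0.1123]
orientation: [3.141, -0.036, 0.001]
force: [1.0, 0.0, -0.7]
opening: 0.0529
gripper_force: 0.0
```

```bash
cat >> h.py <<'E'
def wproj(X,t,R):
    m=robot.camera_model('wrist'); T=np.eye(4);T[:3,:3]=R.as_matrix();T[:3,3]=t
    C=np.linalg.inv(T@np.array(m['mount'])); q=np.atleast_2d(X)@C[:3,:3].T+C[:3,3]
    return np.c_[m['fx']*q[:,0]/q[:,2]+m['cx'],m['fy']*q[:,1]/q[:,2]+m['cy']]
E
python3 - <<'E'
from h import *
s,t,R=tool(); print(t,s['t'],s['opening'],s['force'],np.round(R.as_matrix(),3).tolist())
im=save('wrist','w1.png')[:,:,::-1].copy()
p=np.load('tray.npy')
def pl(P,c): cv2.polylines(im,[wproj(Wp(p,P),t,R).astype(int).reshape(-1,1,2)],True,c,1)
pl([[-140,-35,44],[-140,35,44],[-130,35,44],[-130,-35,44]],(0,0,255))
pl([[-80,-75,16],[-80,75,16],[80,75,16],[80,-75,16]],(0,255,0))
cv2.imwrite('pics/w1o.png',im)
E
```

```text
[ 0.53688705 -0.31808345  0.11226585] 2.975 0.05292049750140641 [ 1.03472141  0.00545342 -0.70262808] [[1.0, -0.023, 0.001], [-0.023, -1.0, -0.001], [0.001, 0.001, -1.0]]
```

View pics/w1o.png

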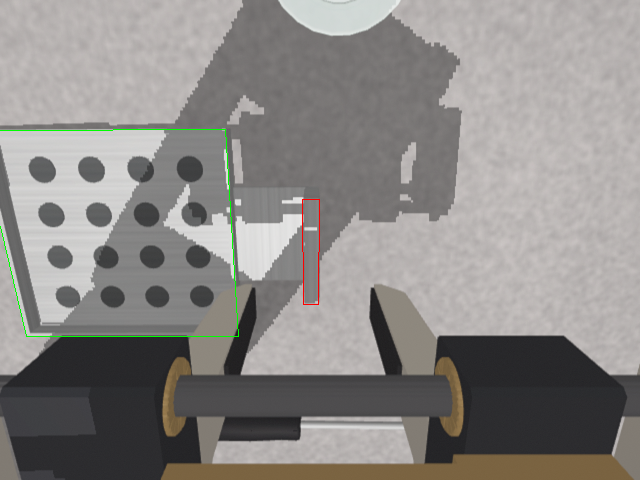

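The wrist view shows the handle top inside the model's red outline at (311,250), between the fingers at (240,330) and (390,330). The tray model fits to about 1–2 mm, so I'll descend and grip.

Emit:
carry_out([
  [0.001,-0.001,0.05,0,0,0],
  [0.001,-0.001,0.08,0,0,0],
  [0.001,-0.001,0.1,0,0,0],
  [0.001,-0.001,0.101,0,0,0],
  [0.001,-0.001,0.101,0,0,0],
])

```text
t: 3.65
tool_pos: [0.5393, -0.3167, 0.0121]
orientation: [3.14, -0.034, 0.003]
force: [0.3, -0.0, 0.3]
opening: 0.0534
gripper_force: 0.0
```

Emit:
carry_out([
  [0,0,0,0,0,0],
  [0,0,0,0,0,0],
  [0,0,0,0,0,0],
  [0,0,0,0,0,0],
  [0,0,0,0,0,0],
  [0,0,0,0,0,0],
], jaw=255, force=50)

```text
t: 4.4
tool_pos: [0.5385, -0.316, 0.0107]
orientation: [3.141, -0.033, 0.0]
force: [0.3, -0.6, 0.9]
opening: 0.0098
gripper_force: 50.0
```

Emit:
carry_out([
  [0,0,-0.02,0,0,0],
  [0,0,-0.06,0,0,0],
  [0,0,-0.11,0,0,0],
  [0,0,-0.16,-2,0,2],
  [0,0,-0.21,-5,0,4],
  [0,0,-0.24,-5,0,4],
  [0,0,-0.24,-5,0,4],
  [0,0,-0.24,-5,0,4],
])

```text
t: 5.4
tool_pos: [0.5379, -0.3156, 0.2493]
orientation: [3.052, -0.139, -0.004]
force: [-0.7, 0.4, -3.4]
opening: 0.0096
gripper_force: 50.0
```

Emit:
carry_out([
  [0,0,0,0,0,0],
])

```text
t: 5.52
tool_pos: [0.5374, -0.3154, 0.248]
orientation: [3.053, -0.139, -0.007]
force: [-0.8, 1.3, -2.2]
opening: 0.0096
gripper_force: 50.0
```

Emit:
carry_out([
  [-0.006,-0.05,-0.004,0,0,0],
  [-0.012,-0.105,-0.008,0,0,0],
  [-0.018,-0.16,-0.012,0,0,0],
  [-0.024,-0.215,-0.016,0,0,0],
  [-0.028,-0.25,-0.019,0,0,0],
  [-0.029,-0.262,-0.02,0,0,0],
  [-0.029,-0.262,-0.02,0,0,0],
  [-0.029,-0.262,-0.02,0,0,0],
])

```text
t: 6.52
tool_pos: [0.5333, -0.0528, 0.2471]
orientation: [3.051, -0.141, -0.003]
force: [0.3, 0.0, -2.3]
opening: 0.0099
gripper_force: 50.0
```

```bash
cat >> h.py <<'E'
def tray2w(P,t,R,off=(0,0,0)): # tray pts (mm) -> world, given tool pose; off = grasp error in tray mm
    P=(np.atleast_2d(P)-np.array([-135,0,11.2])+off)/1e3
    return t+R.apply(np.c_[-P[:,1],-P[:,0],-P[:,2]])
def rackf(X,p=None):
    p=np.load('rack.npy') if p is None else p; c,s=np.cos(p[2]),np.sin(p[2]); d=np.atleast_2d(X)-[p[0],p[1],0]
    return 1e3*np.c_[c*d[:,0]+s*d[:,1],-s*d[:,0]+c*d[:,1],d[:,2]]
E
python3 - <<'E'
from h import *
s,t,R=tool(); print(s['t'],t,s['force'],s['wrist_torque'])
print('lead corners/front in rack frame',np.round(rackf(tray2w([[80,75,0],[80,-75,0],[-80,0,0]],t,R)),1).tolist())
rp=np.load('rack.npy'); out=[]
for cam,(y0,y1,x0,x1) in (('scene',(140,320,340,540)),('side',(215,415,195,395))):
    im=save(cam,cam+'2.png')[:,:,::-1]; s=2; im=cv2.resize(im[y0:y1,x0:x1],None,fx=s,fy=s,interpolation=3)
    def line(P,col):
        q=((proj(cam,P)-[x0,y0]+.5)*s).astype(int); cv2.polylines(im,[q.reshape(-1,1,2)],False,col,1)
    T=lambda P:tray2w(P,t,R)
    line(T([[-80,-75,16],[80,-75,16],[80,75,16],[-80,75,16],[-80,-75,16]]),(0,0,255))
    for sy in (1,-1):
        line(Wp(rp,[[0,77.5*sy,194],[170,77.5*sy,194]]),(0,255,0)); line(Wp(rp,[[0,62*sy,170],[170,62*sy,170]]),(255,255,0))
    out.append(im)
h=max(o.shape[0] for o in out); cv2.imwrite('pics/ap.png',np.hstack([cv2.copyMakeBorder(o,0,h-o.shape[0],0,0,0) for o in out]))
E
```

```text
6.525 [ 0.53330442 -0.05284021  0.24713812] [ 0.29224955  0.04326911 -2.33753952] [-0.02421535  0.01084064 -0.0071373 ]
lead corners/front in rack frame [[-48.4, 73.2, 217.0], [-48.6, -76.8, 217.3], [-207.9, -1.5, 231.2]]
```

View pics/ap.png

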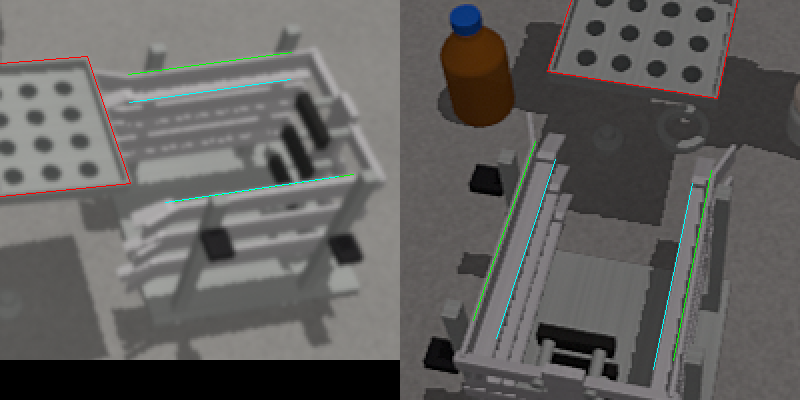

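The approach view shows the tray overlay matching, with the lead edge at (108,120) in the scene half. The rail edges are too coarse at this scale, so I'll magnify them in the side camera to check the lateral fit (±2.5 mm).

```bash
python3 - <<'E'
from h import *
rp=np.load('rack.npy'); im0=cv2.imread('pics/side2.png'); out=[]
for sy,(x0,x1) in ((-1,(225,293)),(1,(315,383))):
    y0,y1=275,385; s=5; im=cv2.resize(im0[y0:y1,x0:x1],None,fx=s,fy=s,interpolation=2)
    for y,z,c in ((62,170,(255,255,0)),(77.5,170,(255,0,255)),(77.5,194,(0,255,0))):
        for xx in (10,40,70,100,130):
            q=((proj('side',Wp(rp,[[xx,sy*y,z],[xx+12,sy*y,z]]))-[x0,y0]+.5)*s).astype(int); cv2.line(im,tuple(map(int,q[0])),tuple(map(int,q[1])),c,1)
    out.append(im)
cv2.imwrite('pics/mg.png',np.hstack(out))
a=proj('side',Wp(rp,[[50,-62,170],[50,-72,170]]));print(a)
E
```

```text
[[264.31466557 318.26732273]
 [258.69262722 317.27333324]]
```

View pics/mg.png

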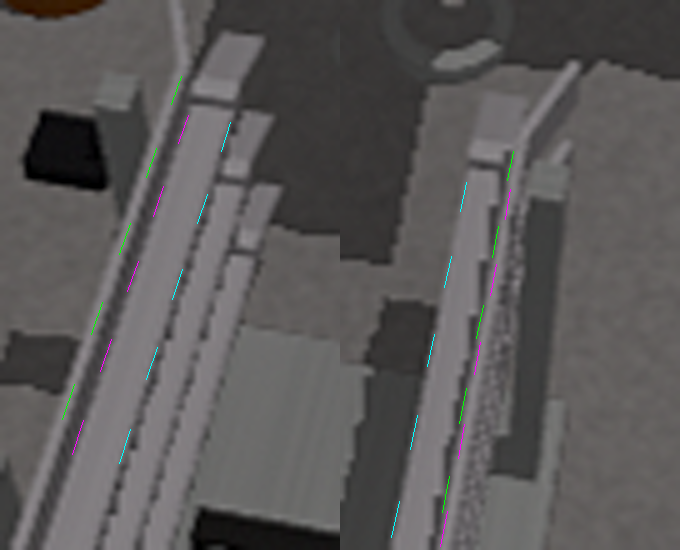

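```bash
python3 - <<'E'
from h import *
rp=np.load('rack.npy')
for cam in('side','scene'):
  g=cv2.cvtColor(cv2.imread('pics/%s2.png'%cam),cv2.COLOR_BGR2GRAY).astype(np.float32)
  for sy in(-1,1):
    ys=np.arange(54,92,1.)
    for a in((20,60),(60,100),(100,135)):
        acc=np.zeros(len(ys))
        for x in np.arange(*a,2):
            q=proj(cam,Wp(rp,np.c_[np.full(len(ys),x),sy*ys,np.full(len(ys),170)])).astype(np.float32)
            acc+=cv2.remap(g,q[None,:,0],q[None,:,1],1)[0]
        print(cam,sy,a,' '.join('%d'%v for v in acc/len(np.arange(*a,2))))
E
```

```text
side -1 (20, 60) 121 121 121 122 118 104 87 85 98 114 122 124 125 126 126 125 124 123 122 123 124 124 119 106 88 74 67 66 75 95 115 126 121 103 82 68 64 67
side -1 (60, 100) 126 127 127 126 121 103 87 88 103 117 123 125 126 126 126 125 124 123 122 123 125 125 117 101 83 71 66 67 80 102 119 126 121 109 99 93 93 95
side -1 (100, 135) 127 127 127 126 118 99 84 91 108 120 125 126 127 127 126 125 124 123 123 124 125 124 115 97 79 69 67 70 84 106 123 127 116 97 80 71 70 70
side 1 (20, 60) 92 92 92 92 92 91 92 99 109 119 123 122 122 123 124 125 125 121 112 95 82 82 97 117 125 116 101 88 83 86 87 85 82 72 64 62 62 62
side 1 (60, 100) 56 56 57 57 56 54 53 66 89 111 123 123 122 123 124 124 125 125 118 103 81 76 93 114 127 123 111 100 96 100 97 91 92 90 90 90 81 71
side 1 (100, 135) 62 62 63 63 62 60 59 66 85 107 122 124 123 123 124 125 125 126 121 107 86 76 88 110 127 127 115 102 96 101 103 99 100 95 91 91 90 90
scene -1 (20, 60) 97 98 99 100 104 108 115 123 133 142 149 154 156 156 152 147 139 131 121 113 106 100 97 95 94 94 94 95 96 98 101 105 109 113 115 118 119 121
scene -1 (60, 100) 97 97 97 98 101 105 113 123 135 147 157 165 168 167 162 153 142 130 119 111 106 103 102 102 102 102 102 103 106 109 114 119 124 129 133 138 143 148
scene -1 (100, 135) 76 76 77 79 83 91 102 116 131 145 157 164 167 166 160 150 139 127 116 109 105 103 102 102 101 101 101 101 101 101 101 101 101 103 108 115 125 136
scene 1 (20, 60) 140 142 142 140 138 138 142 147 154 161 166 170 172 173 172 168 163 156 147 138 129 120 114 109 106 104 103 102 102 102 102 102 103 103 105 107 112 118
scene 1 (60, 100) 144 148 148 146 143 142 143 146 152 158 164 168 171 172 171 169 165 159 151 141 132 124 116 110 107 104 103 102 102 102 102 102 102 103 104 107 111 117
scene 1 (100, 135) 143 147 149 147 144 142 142 145 150 156 162 167 170 171 171 169 165 159 152 143 134 125 118 112 108 105 103 102 102 102 102 102 102 103 104 106 110 116
```

Both rails' edges match the model within about 0.5 mm, with a yaw error of about 0.3°. I'll run the same check on the held tray's sides.

```bash
cat > tp.py <<'E'
from h import *
import sys
def prof(cam,fn,t,R):
  g=cv2.cvtColor(cv2.imread(fn),cv2.COLOR_BGR2GRAY).astype(np.float32)
  def run(name,P): # P: list of arrays (n,3)
    acc=0
    for p in P:
        q=proj(cam,tray2w(p,t,R)).astype(np.float32); acc=acc+cv2.remap(g,q[None,:,0],q[None,:,1],1)[0]
    print(cam,name,' '.join('%d'%v for v in acc/len(P)))
  o=np.arange(66,86,1.)
  for sy in(-1,1):
    for a in((-60,-20),(30,70)): run('y%+d x%s 66..85'%(sy,a),[np.c_[np.full(20,x),sy*o,np.full(20,16.)] for x in range(*a,2)])
  run('lead 66..85',[np.c_[o,np.full(20,y),np.full(20,16.)] for y in range(-60,60,4)])
E
python3 - <<'E'
from tp import *
s,t,R=tool()
for c in('side','scene'): prof(c,'pics/%s2.png'%c,t,R)
E
```

```text
side y-1 x(-60, -20) 66..85 71 68 62 57 57 65 74 82 89 93 95 95 95 95 95 95 95 95 95 95
side y-1 x(30, 70) 66..85 110 101 85 69 66 81 99 103 91 73 57 52 52 53 54 54 54 54 54 54
side y+1 x(-60, -20) 66..85 81 83 83 81 75 69 69 72 73 73 75 81 91 96 96 96 95 95 95 96
side y+1 x(30, 70) 66..85 112 113 113 109 99 88 86 96 105 98 80 64 59 59 60 60 60 60 60 60
side lead 66..85 84 91 100 106 109 109 109 109 109 109 109 111 111 104 88 72 63 59 59 59
scene y-1 x(-60, -20) 66..85 108 112 114 116 117 117 117 116 113 109 104 99 95 93 92 92 93 96 100 107
scene y-1 x(30, 70) 66..85 148 151 153 154 154 153 151 147 140 130 119 109 101 96 93 92 92 92 93 94
scene y+1 x(-60, -20) 66..85 86 84 81 78 75 74 74 75 77 79 81 81 81 78 74 68 62 55 48 43
scene y+1 x(30, 70) 66..85 94 95 98 104 110 118 126 133 137 140 141 141 141 140 140 139 139 139 139 139
scene lead 66..85 154 154 153 152 150 144 135 123 112 105 105 112 122 131 135 134 131 127 125 123
```

```bash
cat >> h.py <<'E'
def goal(x,z,tilt,y=0,off=(0,.7,0)):
    """tool shift (m) and turn (deg) to bring the tray's lead-edge middle to rack (x,y,z) mm with nose-down tilt deg"""
    p=np.load('rack2.npy'); s,t,R=tool(); a=np.radians(tilt); c,sn=np.cos(p[2]),np.sin(p[2])
    tx=np.array([c*np.cos(a),sn*np.cos(a),-np.sin(a)]); ty=np.array([-sn,c,0]); Rd=Rn.from_matrix(np.c_[-ty,-tx,-np.cross(tx,ty)])
    lead=tray2w([80,0,0],np.zeros(3),Rd,off)[0]
    T=Wp(p,[x,y,z])[0]-lead
    print('shift',np.round(R.inv().apply(T-t),4),'turn',np.round(np.degrees((R.inv()*Rd).as_rotvec()),2),'f',np.round(s['force'],1),'t',s['t'])
def where(off=(0,.7,0)):
    p=np.load('rack2.npy'); s,t,R=tool()
    print('lead,front',np.round(rackf(tray2w([[80,0,0],[-80,0,0]],t,R,off),p),1).tolist(),'f',np.round(s['force'],2),'tau',np.round(s['wrist_torque'],2),'t',s['t'])
E
python3 - <<'E'
from h import *
p=np.load('rack.npy'); piv=Wp(p,[40,0,0])[0]; yaw=p[2]+.005
q=np.array([piv[0]-.04*np.cos(yaw),piv[1]-.04*np.sin(yaw),yaw]); np.save('rack2.npy',q); print(q)
where(); goal(-40,182,5); goal(100,182,5)
E
```

```text
[0.5558073  0.20785251 1.48514699]
lead,front [[-48.5, -0.8, 217.5], [-207.9, 0.3, 231.4]] f [ 0.26  0.37 -1.38] tau [-0.06  0.03  0.01] t 6.625
shift [ 0.0006 -0.0116  0.0346] turn [ 0.01 -0.12 -0.41] f [ 0.3  0.4 -1.4] t 6.625
shift [-0.0004 -0.151   0.0224] turn [ 0.01 -0.12 -0.41] f [ 0.3  0.4 -1.4] t 6.625
```

Emit:
carry_out([
  [0.0006,-0.006,0.017,0,-0.1,-0.4],
  [0.0006,-0.0116,0.0346,0,-0.1,-0.4],
  [0.0006,-0.0116,0.0346,0,-0.1,-0.4],
  [0.0005,-0.022,0.0337,0,-0.1,-0.4],
  [0.0004,-0.034,0.0326,0,-0.1,-0.4],
  [0.0003,-0.046,0.0316,0,-0.1,-0.4],
  [0.0002,-0.058,0.0305,0,-0.1,-0.4],
  [0.0002,-0.066,0.0298,0,-0.1,-0.4],
  [0.0002,-0.066,0.0298,0,-0.1,-0.4],
])

```text
t: 7.75
tool_pos: [0.5396, 0.0119, 0.2122]
orientation: [3.052, -0.127, -0.005]
force: [0.1, -1.2, -2.9]
opening: 0.0093
gripper_force: 50.0
```

```bash
python3 - <<'E'
from h import *
where(); goal(100,182,5); goal(100,172,5)
s,t,R=tool()
from tp import prof
rp=np.load('rack2.npy'); im0=save('side','side3.png')[:,:,::-1].copy(); s,t,R=tool()
x0,x1,y0,y1=220,380,240,360; sc=5; im=cv2.resize(im0[y0:y1,x0:x1],None,fx=sc,fy=sc,interpolation=2)
cv2.imwrite('pics/mg3.png',im)
E
```

```text
lead,front [[16.6, 0.7, 182.3], [-142.8, 0.3, 196.3]] f [ 0.12 -1.24 -2.95] tau [-0.15  0.06 -0.03] t 7.75
shift [ 0.0003 -0.0831 -0.0069] turn [-0.   -0.05  0.15] f [ 0.1 -1.2 -2.9] t 7.75
shift [ 0.0003 -0.084   0.003 ] turn [-0.   -0.05  0.15] f [ 0.1 -1.2 -2.9] t 7.75
```

View pics/mg3.png

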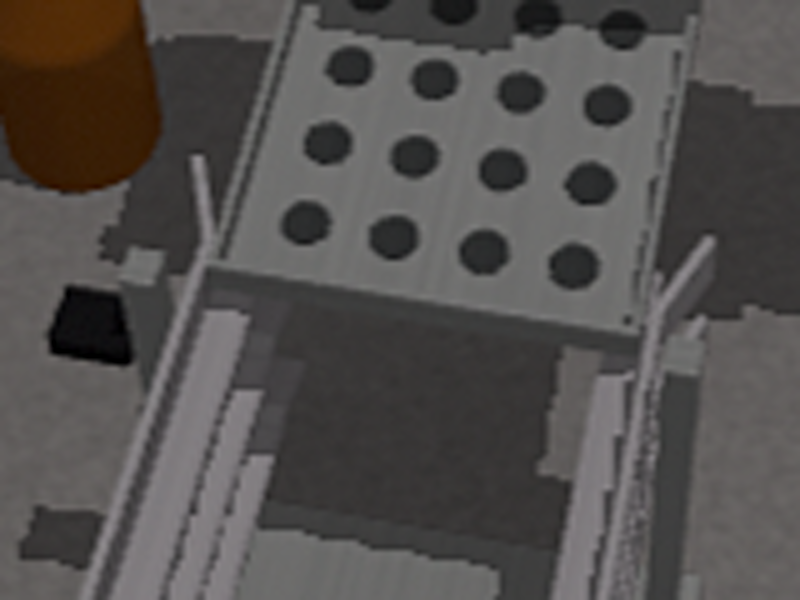

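The tray's leading edge, from (207,270) to (640,345), sits between the guides with clearance on both sides. I'll advance to about x = 100 and then lower it onto the rails.

Emit:
carry_out([
  [0,-0.01,-0.001,0,0,0],
  [0,-0.02,-0.0018,0,0,0],
  [0,-0.03,-0.0026,0,0,0.1],
  [0.0001,-0.04,-0.0034,0,0,0.1],
  [0.0001,-0.05,-0.0042,0,0,0.1],
  [0.0002,-0.06,-0.005,0,0,0.1],
  [0.0002,-0.07,-0.0059,0,0,0.1],
  [0.0003,-0.083,-0.0069,0,0,0.1],
  [0.0003,-0.083,-0.0069,0,0,0.1],
])

```text
t: 8.93
tool_pos: [0.5468, 0.0952, 0.2118]
orientation: [3.052, -0.129, -0.004]
force: [-0.2, -0.2, -1.8]
opening: 0.0099
gripper_force: 50.0
```

```bash
python3 - <<'E'
from h import *
where(); goal(100,172,5)
E
```

```text
lead,front [[100.2, 0.2, 182.0], [-59.2, 0.1, 195.9]] f [-0.25 -0.19 -1.77] tau [-0.11  0.03 -0.01] t 8.925
shift [ 0.     -0.0006  0.0099] turn [-0.01 -0.05  0.06] f [-0.2 -0.2 -1.8] t 8.925
```

Emit:
carry_out([
  [0,-0.0003,0.004,0,0,0],
  [0,-0.0006,0.008,0,0,0],
  [0,-0.0008,0.01,0,0,0],
  [0,-0.0008,0.01,0,0,0],
])

```text
t: 9.43
tool_pos: [0.5466, 0.0939, 0.2015]
orientation: [3.051, -0.132, -0.005]
force: [0.1, -0.3, -1.6]
opening: 0.0096
gripper_force: 50.0
```

Emit:
carry_out([
  [0,0,0.0005,0,0,0],
  [0,0,0.001,0,0,0],
  [0,0,0.001,0,0,0],
])

```text
t: 9.8
tool_pos: [0.5468, 0.094, 0.2009]
orientation: [3.052, -0.131, -0.004]
force: [0.3, 0.4, -1.6]
opening: 0.0097
gripper_force: 50.0
```

Emit:
carry_out([
  [0,0,0.0005,0,0,0],
  [0,0,0.001,0,0,0],
  [0,0,0.001,0,0,0],
])

```text
t: 10.18
tool_pos: [0.5467, 0.094, 0.1998]
orientation: [3.052, -0.131, -0.005]
force: [-0.3, -0.5, -1.8]
opening: 0.0095
gripper_force: 50.0
```

Emit:
carry_out([
  [0,0,0.0005,0,0,0],
  [0,0,0.001,0,0,0],
  [0,0,0.001,0,0,0],
])

```text
t: 10.55
tool_pos: [0.5469, 0.0939, 0.1991]
orientation: [3.052, -0.131, -0.004]
force: [-0.7, 0.2, -1.3]
opening: 0.01
gripper_force: 50.0
```

```bash
python3 -c "
from h import *
where()"
```

```text
lead,front [[98.9, -0.3, 169.2], [-60.5, -0.2, 183.2]] f [-0.68  0.17 -1.28] tau [0.13 0.09 0.02] t 10.55
```

Emit:
carry_out([
  [0,0,0.0005,0,0,0],
  [0,0,0.001,0,0,0],
  [0,0,0.001,0,0,0],
])

```text
t: 10.92
tool_pos: [0.547, 0.0938, 0.1982]
orientation: [3.052, -0.131, -0.003]
force: [-0.0, -1.8, 2.7]
opening: 0.0097
gripper_force: 50.0
```

```bash
python3 -c "
from h import *
where()"
```

```text
lead,front [[98.8, -0.4, 168.4], [-60.6, -0.3, 182.3]] f [-0.   -1.78  2.73] tau [ 0.42  0.21 -0.01] t 10.925
```

Contact on the rails: the vertical force rose by about 4 N. I'll ease off 0.7 mm and slide in.

Emit:
carry_out([
  [0,-0.004,-0.001,0,0,0],
  [0,-0.01,-0.0016,0,0,0],
  [0,-0.016,-0.0021,0,0,0],
  [0,-0.022,-0.0026,0,0,0],
  [0,-0.028,-0.0031,0,0,0],
  [0,-0.034,-0.0037,0,0,0],
  [0,-0.04,-0.0042,0,0,0],
  [0,-0.043,-0.0044,0,0,0],
  [0,-0.043,-0.0044,0,0,0],
])

```text
t: 12.05
tool_pos: [0.5505, 0.1375, 0.1984]
orientation: [3.052, -0.13, -0.004]
force: [-0.3, 1.1, 1.7]
opening: 0.0099
gripper_force: 50.0
```

```bash
python3 -c "
from h import *
where(); goal(147,169,5)"
```

```text
lead,front [[142.7, 0.0, 168.7], [-16.7, -0.0, 182.5]] f [-0.29  1.06  1.68] tau [0.75 0.05 0.03] t 12.05
shift [-0.     -0.0043 -0.0008] turn [-0.05 -0.05  0.01] f [-0.3  1.1  1.7] t 12.05
```

Emit:
carry_out([
  [0,-0.001,-0.0001,0,0,0],
  [0,-0.002,-0.0002,0,0,0],
  [0,-0.003,-0.0003,0,0,0],
  [0,-0.004,-0.0004,0,0,0],
  [0,-0.004,-0.0004,0,0,0],
])

```text
t: 12.68
tool_pos: [0.5509, 0.1409, 0.1985]
orientation: [3.052, -0.131, -0.004]
force: [-0.1, -1.9, 1.4]
opening: 0.0096
gripper_force: 50.0
```

Emit:
carry_out([
  [0,-0.001,-0.0001,0,0,0],
  [0,-0.002,-0.0002,0,0,0],
  [0,-0.003,-0.0003,0,0,0],
  [0,-0.003,-0.0003,0,0,0],
])

```text
t: 13.18
tool_pos: [0.5511, 0.1441, 0.1986]
orientation: [3.052, -0.131, -0.004]
force: [0.7, -1.4, 0.9]
opening: 0.0096
gripper_force: 50.0
```

Emit:
carry_out([
  [0,-0.001,-0.0001,0,0,0],
  [0,-0.002,-0.0002,0,0,0],
  [0,-0.003,-0.0003,0,0,0],
  [0,-0.003,-0.0003,0,0,0],
])

```text
t: 13.68
tool_pos: [0.5513, 0.147, 0.1986]
orientation: [3.052, -0.131, -0.004]
force: [-0.2, -1.6, 1.7]
opening: 0.01
gripper_force: 50.0
```

```bash
python3 -c "
from h import *
where()"
```

```text
lead,front [[152.2, -0.1, 168.7], [-7.2, -0.1, 182.7]] f [-0.17 -1.58  1.72] tau [0.31 0.03 0.06] t 13.675
```

Emit:
carry_out([
  [0,-0.001,-0.0001,0,0,0],
  [0,-0.002,-0.0002,0,0,0],
  [0,-0.002,-0.0002,0,0,0],
])

```text
t: 14.05
tool_pos: [0.5515, 0.149, 0.1986]
orientation: [3.052, -0.131, -0.005]
force: [0.3, -0.9, 1.7]
opening: 0.0096
gripper_force: 50.0
```

Emit:
carry_out([
  [0,-0.001,-0.0001,0,0,0],
  [0,-0.002,-0.0002,0,0,0],
  [0,-0.002,-0.0002,0,0,0],
])

```text
t: 14.42
tool_pos: [0.5517, 0.151, 0.1987]
orientation: [3.052, -0.131, -0.004]
force: [-1.3, -1.7, 1.8]
opening: 0.0096
gripper_force: 50.0
```

Emit:
carry_out([
  [0,-0.001,-0.0001,0,0,0],
  [0,-0.002,-0.0002,0,0,0],
  [0,-0.002,-0.0002,0,0,0],
])

```text
t: 14.8
tool_pos: [0.5519, 0.1527, 0.1987]
orientation: [3.051, -0.131, -0.005]
force: [0.2, -3.6, 2.3]
opening: 0.0099
gripper_force: 50.0
```

```bash
python3 -c "
from h import *
where()"
```

```text
lead,front [[157.9, -0.2, 168.7], [-1.5, -0.1, 182.7]] f [ 0.16 -3.64  2.31] tau [-0.05  0.11  0.02] t 14.8
```

Emit:
carry_out([
  [0,-0.001,-0.0001,0,0,0],
  [0,-0.002,-0.0002,0,0,0],
  [0,-0.002,-0.0002,0,0,0],
  [0,-0.002,-0.0002,0,0,0],
])

```text
t: 15.3
tool_pos: [0.5521, 0.1546, 0.1987]
orientation: [3.051, -0.131, -0.004]
force: [-0.8, -5.5, 2.2]
opening: 0.0096
gripper_force: 50.0
```

Emit:
carry_out([
  [0,-0.001,-0.0001,0,0,0],
  [0,-0.002,-0.0002,0,0,0],
  [0,-0.002,-0.0002,0,0,0],
  [0,-0.002,-0.0002,0,0,0],
])

```text
t: 15.8
tool_pos: [0.5522, 0.1564, 0.1988]
orientation: [3.051, -0.132, -0.005]
force: [-0.2, -6.2, 2.4]
opening: 0.0097
gripper_force: 50.0
```

```bash
python3 -c "
from h import *
where()"
```

```text
lead,front [[161.6, -0.2, 168.7], [2.2, -0.2, 182.8]] f [-0.24 -6.19  2.37] tau [-0.45  0.07  0.  ] t 15.8
```

Emit:
carry_out([
  [0,-0.001,-0.0001,0,0,0],
  [0,-0.002,-0.0002,0,0,0],
  [0,-0.002,-0.0002,0,0,0],
  [0,-0.002,-0.0002,0,0,0],
])

```text
t: 16.3
tool_pos: [0.5524, 0.1581, 0.1988]
orientation: [3.05, -0.132, -0.005]
force: [-0.3, -7.3, 2.9]
opening: 0.0098
gripper_force: 50.0
```

```bash
python3 - <<'E'
from h import *
where(); 
for z,x,t in((169,164.2,3.5),(169,164.6,2),(169,165,1),(169,165,0)): goal(x,z,t)
im=save('side','side5.png'); 
im=save('scene','scene5.png')
E
```

```text
lead,front [[163.3, -0.3, 168.7], [3.9, -0.2, 182.8]] f [-0.32 -7.29  2.9 ] tau [-0.65  0.18  0.02] t 16.3
shift [-0.0002 -0.0006  0.0055] turn [ 1.57 -0.05 -0.04] f [-0.3 -7.3  2.9] t 16.3
shift [-0.0002 -0.001   0.0111] turn [ 3.07 -0.05 -0.04] f [-0.3 -7.3  2.9] t 16.3
shift [-0.0002 -0.0014  0.0148] turn [ 4.07 -0.05 -0.04] f [-0.3 -7.3  2.9] t 16.3
shift [-0.0002 -0.0015  0.0186] turn [ 5.07 -0.05 -0.04] f [-0.3 -7.3  2.9] t 16.3
```

Emit:
carry_out([
  [-0.0001,-0.0003,0.0027,0.8,0,0],
  [-0.0001,-0.0006,0.0055,1.57,0,0],
  [-0.0002,-0.0008,0.0083,2.3,0,0],
  [-0.0002,-0.001,0.0111,3.07,0,0],
  [-0.0002,-0.001,0.0111,3.07,0,0],
  [-0.0002,-0.001,0.0111,3.07,0,0],
])

```text
t: 17.15
tool_pos: [0.5522, 0.1576, 0.1876]
orientation: [3.103, -0.135, -0.001]
force: [0.0, -9.7, 1.9]
opening: 0.0093
gripper_force: 50.0
```

```bash
python3 - <<'E'
from h import *
where(); goal(165,169,1);goal(165,169,0)
E
```

```text
lead,front [[164.1, -0.3, 168.7], [4.2, -0.1, 174.4]] f [ 0.02 -9.69  1.89] tau [-1.05  0.15  0.06] t 17.15
shift [-0.     -0.0007  0.0036] turn [ 1.04 -0.04 -0.06] f [ 0.  -9.7  1.9] t 17.15
shift [-0.     -0.0006  0.0073] turn [ 2.04 -0.04 -0.06] f [ 0.  -9.7  1.9] t 17.15
```

Emit:
carry_out([
  [0,0,0,0,0,0],
  [0,0,0,0,0,0],
])

```text
t: 17.4
tool_pos: [0.5523, 0.1576, 0.1876]
orientation: [3.103, -0.134, -0.001]
force: [-0.9, -8.5, 3.7]
opening: 0.0094
gripper_force: 50.0
```

```bash
python3 - <<'E'
from h import *
F=[]
for i in range(4):
    robot.read_camera('scene'); F.append(robot.read_state()['force'])
print(np.round(F,1).tolist())
x0,y0=200,235
im=robot.read_camera('side')[:,:,::-1][y0:y0+150,x0:x0+200]; cv2.imwrite('pics/s6.png',cv2.resize(im,None,fx=4,fy=4,interpolation=2))
E
```

```text
[[0.0, -9.8, 2.2], [-0.3, -9.9, 2.1], [-0.7, -10.1, 2.9], [-0.8, -9.8, 2.3]]
```

View pics/s6.png

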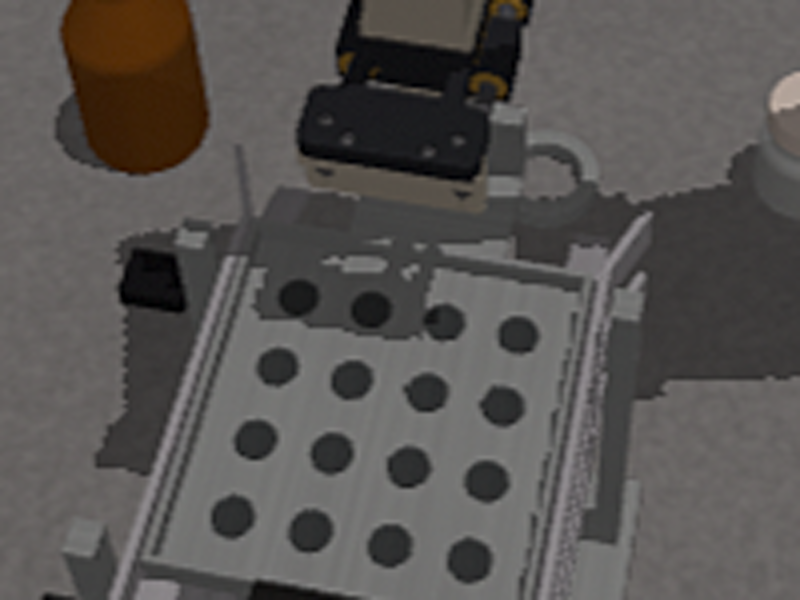

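The tray is between the guides with its lead edge at the buffer, around (155,560). The push force is about 9.8 N, below the limit. I'll finish lowering the front without advancing any further.

Emit:
carry_out([
  [0,0.0002,0.0012,0.35,0,0],
  [0,0.0004,0.0024,0.7,0,0],
  [0,0.0004,0.0036,1.04,0,0],
  [0,0.0004,0.0036,1.04,0,0],
])

```text
t: 18.15
tool_pos: [0.5522, 0.1574, 0.1838]
orientation: [3.122, -0.135, 0.0]
force: [0.8, -7.2, 1.8]
opening: 0.0096
gripper_force: 50.0
```

```bash
python3 - <<'E'
from h import *
where(); goal(164,169.5,0.3); goal(164,169,0)
E
```

```text
lead,front [[164.2, -0.2, 168.9], [4.2, -0.1, 171.7]] f [ 0.8  -7.21  1.83] tau [-0.89  0.01 -0.01] t 18.15
shift [-0.      0.0003  0.002 ] turn [ 0.67 -0.04 -0.05] f [ 0.8 -7.2  1.8] t 18.15
shift [-0.      0.0003  0.0036] turn [ 0.97 -0.04 -0.05] f [ 0.8 -7.2  1.8] t 18.15
```

Emit:
carry_out([
  [0,0.0001,0.001,0.3,0,0],
  [0,0.0002,0.002,0.6,0,0],
  [0,0.0002,0.002,0.6,0,0],
])

```text
t: 18.52
tool_pos: [0.5522, 0.1573, 0.1817]
orientation: [3.132, -0.135, 0.001]
force: [0.0, -6.8, 0.6]
opening: 0.0098
gripper_force: 50.0
```

Emit:
carry_out([
  [0,0,0.0007,0.2,0,0],
  [0,0,0.0015,0.4,0,0],
  [0,0,0.0015,0.4,0,0],
])

```text
t: 18.9
tool_pos: [0.5522, 0.1573, 0.1807]
orientation: [-3.138, 0.135, -0.002]
force: [0.1, -7.2, 3.0]
opening: 0.0096
gripper_force: 50.0
```

```bash
python3 - <<'E'
from h import *
where()
E
```

```text
lead,front [[164.3, -0.2, 169.6], [4.3, -0.1, 169.5]] f [ 0.06 -7.22  2.98] tau [-1.17  0.29 -0.  ] t 18.9
```

Emit:
carry_out([
  [0,0.0005,0,0,0,0],
  [0,0.001,0,0,0,0],
  [0,0.001,0,0,0,0],
])

```text
t: 19.27
tool_pos: [0.5522, 0.1572, 0.1806]
orientation: [-3.137, 0.135, -0.002]
force: [1.6, -2.8, 2.1]
opening: 0.0099
gripper_force: 50.0
```

Emit:
carry_out([
  [0,0.0005,0,0,0,0],
  [0,0.001,0,0,0,0],
  [0,0.001,0,0,0,0],
])

```text
t: 19.65
tool_pos: [0.5522, 0.1571, 0.1805]
orientation: [-3.135, 0.134, -0.002]
force: [4.1, 3.6, -0.1]
opening: 0.0097
gripper_force: 50.0
```

```bash
python3 - <<'E'
from h import *
where()
E
```

```text
lead,front [[164.2, 0.0, 170.1], [4.2, -0.0, 169.5]] f [ 4.15  3.62 -0.14] tau [ 0.5  -0.41  0.04] t 19.65
```

A 2 mm pull-back moved the tray only 0.1 mm while the force reversed, so the lips hold it. I'll relax the pull and release.

Emit:
carry_out([
  [0,-0.0007,0,0,0,0],
  [0,-0.0007,0,0,0,0],
  [0,-0.0007,0,0,0,0],
])

```text
t: 20.02
tool_pos: [0.5522, 0.1571, 0.1805]
orientation: [-3.136, 0.135, -0.002]
force: [3.8, 1.9, -0.2]
opening: 0.0102
gripper_force: 50.0
```

Emit:
carry_out([
  [0,0,0,0,0,0],
  [0,0,0,0,0,0],
  [0,0,0,0,0,0],
  [0,0,0,0,0,0],
  [0,0,0,0,0,0],
], jaw=110)

```text
t: 20.65
tool_pos: [0.552, 0.1568, 0.1805]
orientation: [-3.137, 0.135, -0.001]
force: [0.5, 0.6, -0.3]
opening: 0.052
gripper_force: 0.0
```

Emit:
carry_out([
  [0,0,-0.01,0,0,0],
  [0,0,-0.03,0,0,0],
  [0,0,-0.06,0,0,0],
  [0,0,-0.1,0,0,0],
  [0,0.05,-0.12,0,0,0],
  [0,0.1,-0.13,0,0,0],
  [0,0.14,-0.13,0,0,0],
  [0,0.14,-0.13,0,0,0],
])

```text
t: 21.65
tool_pos: [0.5401, 0.0146, 0.3125]
orientation: [-3.137, 0.14, -0.006]
force: [-0.3, 0.2, 0.2]
opening: 0.0526
gripper_force: 0.0
```

```bash
python3 - <<'E'
from h import *
s,t,R=tool(); print(s['t'],t,s['force'],s['opening'])
a=robot.read_camera('scene')[:,:,::-1][130:330,330:550]; b=robot.read_camera('side')[:,:,::-1][230:430,190:390]
cv2.imwrite('pics/fin.png',cv2.resize(np.hstack([a,b]),None,fx=1.9,fy=1.9,interpolation=2))
E
```

```text
21.65 [0.54012982 0.01464203 0.31247262] [-0.30329876  0.23326276  0.19466265] 0.05257022990124344
```

View pics/fin.png

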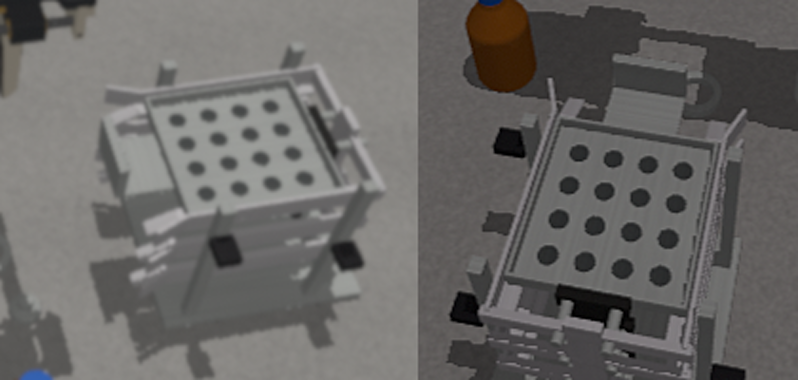

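In both views the tray lies flat on the top rails. The lips show in front of its front edge (scene (125,120) and (165,220)), the pad presses on the rear edge, and the gripper is clear. Handing in.

```bash
python3 -c "
from plant import robot
print(robot.close_job())"
```

```text
the job is handed in; nothing more can be done
None
```

The tray lies flat on the top (170 mm) rails, held behind the lips by the sprung buffer, with the gripper clear. The push force stayed at about 10 N or less, and the job was handed in at about 22 s of the 72 s allowed.

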